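# Draw out the work-support arm and lock it with its drop pin

## Task

Get the bench-top work support ready to carry a long batten: draw its roller arm out from the sleeve to the extended setting, then put the yellow-handled locking pin down through the sleeve and the arm until its collar sits fully home on the sleeve. The arm lies loosely to one side in the sleeve, so feel it into line rather than forcing the pin: never lean on the pin with more than about 4 kg (40 N). Let go of everything, and leave the loose tools on the bench where they are.

Things in the scene. Friction and masses are not known exactly. Their poses are not given: they have to be found in the camera images.
- support: Red work support bolted to the bench. Origin on the bench right below the sleeve's cross holes; its x is the way the arm draws out, z up. Foot plate 150x120x6 mm (x -105 to +45 mm). On two saddles lies a square sleeve 46 mm wide, x -95 to +35 mm, underside 30 mm and top 76 mm above the bench, walls 4 mm; 12 mm vertical holes through its top and bottom walls in line at x = y = 0, open below.
- sleeve_hole (a point): Centre of the mouth of the hole in the sleeve's top wall, 76 mm above the bench; axes as support.
- ext (a joint): How far the arm is drawn out, m: 0 stowed, end stop 0.095. It needs about 6 N to slide and stays where it is left. The arm is a bright steel box section in the sleeve, 30 mm wide, top 70 and underside 36 mm above the bench, walls 4 mm top and bottom, with two 12 mm vertical cross holes 70 mm apart: one meets the sleeve's holes at 0 (stowed), the other at 0.070 (extended setting).
- sleeve_mouth (a point): Centre of the sleeve's open end (x = 35 mm, 53 mm above the bench), where the arm comes out. In it the arm has sideways play along the support's y, 4.5 mm either way of the middle, between hard stops; it takes about 8 N to shift and stays where left. Its place in the play is not reported (it starts off to one side); its holes meet the sleeve's at the middle of the play.
- roller (a joint): Turn of the grey roller, rad (spins freely). 30 mm diameter, 108 mm long along the support's y, between two cheeks of the red arm head (122 mm wide, cheek tops 136 mm high); axis 120 mm above the bench at x = 0.078 m + joint ext from the support's origin. Gripped across its diameter from above, fingers closing along the support's x, it serves to slide the arm and to shift it sideways.
- pin: Upright steel drop pin, 97 mm long, about 0.12 kg; origin at the centre of its tip (lower end), z up along it. Shank 10 mm diameter, 56 mm long, nose tapered to 7.6 mm over its last 2 mm; collar 20 mm diameter from 56 to 61 mm; yellow handle 16 mm diameter from 61 to 97 mm, gripped from above. Fully home, the collar rests on the sleeve's top and the origin is 56 mm below sleeve_hole.
- pin_block: Pale timber block 62x94x64 mm (x, y, z), fixed, origin under its centre, with three 60 mm deep holes in its top. The pin starts in the middle one (12.5 mm wide) with its collar resting on the block; draw it straight up.
- tape_measure: Yellow tape measure, 38 x 78 x 64 mm, bystander at the left.
- spanner_13: Steel spanner, 171 mm, bystander at the left.
- driver_red: Red-handled screwdriver, 186 mm, bystander near the bench's front edge.
- tape_black: Roll of black tape, 60 mm diameter, bystander at the left.
- marker_yellow: Yellow marker, 148 mm, bystander at the back.

How it is judged:
By the outcome, as a careful person would: the job done as asked, in the order asked, and still so for the second after the job is handed in, with the robot touching nothing.
It also fails if it takes over 61 s, if anything falls off the work surface, if the arm or the gripper's body presses on something with over 40 N, if the wrist force passes 120 N, or if a joint passes its speed limit or range.

## Robot

A 6-joint arm with a two-finger parallel gripper is mounted at the origin on a cart in front of the work surface, level with it; the furniture and walls round the work are solid. World frame = base frame: x ahead of the robot, y to its left, z up, the work surface at z = 0. Lengths are in m, angles in rad, forces in N, time in s.
With the tool pointing down it reaches from about 0.225 to 0.875 m from the base axis. Payload 3.4 kg.
Tool frame: the origin (TCP) lies on the centre line of the jaws, within the pads' length; the fingertips stand 17 mm ahead of it and the grasp point (between the pads) lies 2 mm behind it; z points along the fingers, y is the line along which they close (so a half turn about z gives the same grasp; the last joint's range is limited). The gripper opens to 85 mm and grips with 20 to 120 N. Pads are 22 mm wide; open, the fingers measure 114 mm over their backs; the gripper's body (76 mm by 85 mm) begins 54 mm behind the grasp point. The pads swing forward as they close: fully open they stand 13 mm farther back than shut.
Start: joints at [-1.408, 0.276, 1.505, -0, 1.361, -0.121], TCP at [0.161, -0.552, 0.248] pointing down, gripper open.
Joint ranges: [-2.89, 2.89], [-0.75, 2.08], [0.22, 2.7], [-1.18, 4.32], [0.11, 2.71], [-2.7, 2.7]. Speed limits (rad/s): [2.57, 2.57, 3.14, 3.14, 3.14, 3.14].

## Interface

Orientations are given as a unit quaternion [w, x, y, z].
In Python, from rig import manip gives the robot as it stands.
- The arm moves only by the tool move_arm, never from a script. Its argument "steps" is one flat list of numbers, 7 for each row, row after row: the turn, a rotation vector about the world's x, y, z normalised to -1 to 1, where 1 is 360 degrees, then the shift along the world's x, y, z normalised to -1 to 1, where 1 is 1 m, then the opening, from -1 (shut) to 1 (fully open). A call has exactly 10 rows; each row is the pose to reach, as a shift and turn from the pose commanded when the call began, turning the shorter way round; what a row does not reach only later rows make up. A row lasts 1/10 s, in which the tool goes at most 50 mm and 8.59 degrees, less where a joint would pass 70% of its speed; a pose out of reach is approached as far as the arm can. A call with a number of a shift or a turn outside -1 to 1 is refused whole. A call with a gripper value outside its range is refused whole. The fingers move at their own pace and stop on an object; "squeeze" is the grip in N (left out, the last holds). Time passes only in rows, so rows that repeat a pose let the fingers close, or fill a call up. It gives the time, the measured TCP pose, the force, the opening and the grip force at its end, in the units of the state.
- manip.get_state(): the state, without advancing time (a new reading comes with each control period).
- manip.get_image(name): name is "scene" or "top"; returns a dict with "pixels" (384x512x3 uint8, blue, green, red), "fx", "fy", "cx", "cy" (pixels), "D" ([k1, k2, p1, p2, k3] as OpenCV has them; the pictures are not rectified), "R" (3x3) and "t" (3): a world point X has camera coordinates R X + t. Camera axes: x right, y down, z forward; pixel columns grow to the right and rows downward; lengths in m; the calibration is good to about 2 mm. A picture is of the moment at which its call begins. There is no depth.
- manip.sign_off(): hands the job in; it is judged then, once.
The state is a dict: "clock": time; "qpos": joint angles; "qd": joint speeds; "effort": joint torques, N m; "position": TCP position; "ee_rot": TCP orientation; "contact_force": force on the tool from outside, world axes, zero at the start; "moment": the same for the moment, N m; "width": finger opening in m; "gripper_force": force on a finger pad.
Only numpy, scipy, OpenCV 4.12 (cv2) and the standard library are available. Lean on these libraries where they do the work, as an engineer would, in place of code of your own. Each camera call takes 0.05 s, during which the arm holds its last target. There are 200 camera calls.

## Working session

There is one attempt and no reset: what is moved stays moved. The work goes in short steps, Python scripts to look and compute and a tool call to move; the robot and the scene stay as the last step left them, time stands still between calls to the robot, and variables do not carry over. Pictures are saved under pics/ and viewed, at most 10 in all, crops included, and the job is handed in when it is done.

Besides the shell and the picture viewer there is one more tool, called after "Request:" by a JSON object that holds its "op" and its "data". move_arm: Moves the arm, as the interface text tells. Scaled input: -1 to 1 covers 1 m each way for a shift and 360 degrees each way for a turn. Its arguments: {"type":"object","properties":{"steps":{"type":"array"},"squeeze":{"type":"number"}},"required":["steps"]}

```bash
mkdir -p pics; ls; python3 - <<'E'
from rig import manip
import cv2,pickle
s=manip.get_state();print(s)
for n in("scene","top"):
    d=manip.get_image(n);cv2.imwrite(f"pics/{n}0.png",d["pixels"]);pickle.dump(d,open(n+"0.pkl","wb"))
    print(n,d["fx"],d["D"],-d["R"].T@d["t"], d["R"][2])
E
```

```text
pics
{'clock': 0.0, 'qpos': array([-1.40799203e+00,  2.76579781e-01,  1.50615811e+00, -4.07359967e-06,
        1.36073023e+00, -1.20967306e-01]), 'qd': array([-1.42481840e-03, -5.96078686e-05,  2.82298486e-04, -2.01061399e-03,
       -1.36397089e-03, -5.51844773e-04]), 'effort': array([-1.84939272e-03, -4.16782165e+01, -2.45812118e+01, -5.71231285e-04,
        1.11082866e-02,  2.52466144e-06]), 'position': array([ 0.16091383, -0.55148109,  0.24743843]), 'ee_rot': array([-9.37483548e-04,  9.89950590e-01,  1.41410574e-01, -2.16056658e-05]), 'contact_force': array([-0.49255033,  0.12163091, -0.68121242]), 'moment': array([ 0.02106847, -0.01188418, -0.01700977]), 'gripper_force': 0.0, 'width': 0.08531387905611805}
scene 492.6288904519893 [-0.03161404  0.          0.          0.          0.        ] [-0.49232708 -0.88046684  1.13688167] [ 0.58461645  0.53452029 -0.61033734]
top 396.28506618507197 [-0.01056298  0.          0.          0.          0.        ] [0.29031677 0.0178445  1.28014781] [ 0.1780522   0.00984331 -0.98397181]
```

View pics/scene0.png

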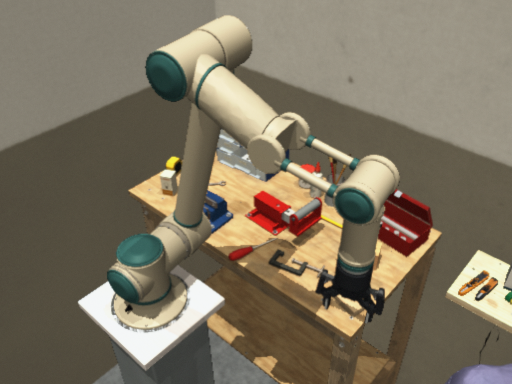

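View pics/top0.png

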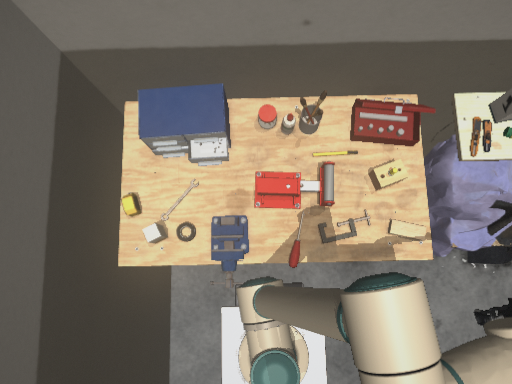

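The top view shows the support at (292,189) with its roller at about (327,184). The pin block is probably the pale one at (388,174). In the scene view the support is at (287,212), and the block is hidden by the arm. I'll zoom in next.

```bash
python3 - <<'E'
import pickle,cv2,numpy as np
t=pickle.load(open("top0.pkl","rb"))["pixels"];s=pickle.load(open("scene0.pkl","rb"))["pixels"]
a=cv2.resize(t[150:225,245:425],None,fx=4.4,fy=4.4,interpolation=cv2.INTER_CUBIC)
b=cv2.resize(s[170:245,230:410],None,fx=3.4,fy=3.4,interpolation=cv2.INTER_CUBIC)
b=cv2.copyMakeBorder(b,0,0,0,a.shape[1]-b.shape[1],cv2.BORDER_CONSTANT)
cv2.imwrite("pics/c1.png",np.vstack([a,b]));print(a.shape,b.shape)
E
```

```text
(330, 792, 3) (255, 792, 3)
```

View pics/c1.png

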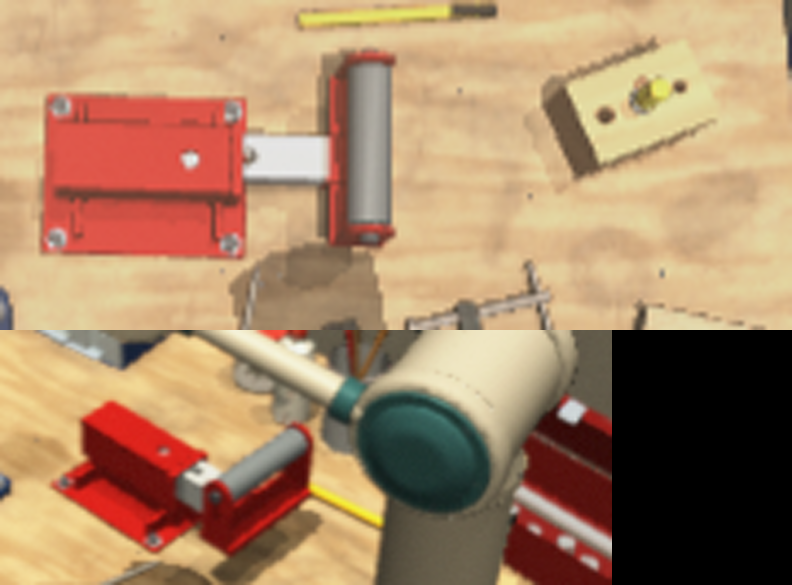

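The zoom shows the sleeve hole at top pixel about (288,186). The roller spans (329,165) to (329,201), and the pin's yellow handle is at about (394,171) in the block's middle hole. Next I'll measure these in both views.

```bash
cat > h.py <<'E'
import numpy as np,cv2,pickle
def load(n): return pickle.load(open(n,"rb"))
def ray(d,uv):
    K=np.array([[d["fx"],0,d["cx"]],[0,d["fy"],d["cy"]],[0,0,1.]])
    p=cv2.undistortPoints(np.array([[uv]],float),K,np.array(d["D"])).ravel()
    v=d["R"].T@np.array([p[0],p[1],1]);return -d["R"].T@d["t"],v/np.linalg.norm(v)
def plane(d,uv,z):
    c,v=ray(d,uv);return c+v*(z-c[2])/v[2]
def tri(d1,u1,d2,u2):
    c1,v1=ray(d1,u1);c2,v2=ray(d2,u2)
    s=np.linalg.lstsq(np.c_[v1,-v2],c2-c1,rcond=None)[0]
    a,b=c1+s[0]*v1,c2+s[1]*v2;return (a+b)/2,np.linalg.norm(a-b)
def blobs(mask,roi,lo=8):
    m=np.zeros(mask.shape,np.uint8);x0,y0,x1,y1=roi;m[y0:y1,x0:x1]=mask[y0:y1,x0:x1]
    n,l,st,c=cv2.connectedComponentsWithStats(m)
    return [(c[i],st[i],l==i) for i in range(1,n) if st[i][4]>=lo]
def hsv(d): return cv2.cvtColor(d["pixels"],cv2.COLOR_BGR2HSV)
E
python3 - <<'E'
from h import *
np.set_printoptions(precision=4,suppress=True)
t=load("top0.pkl");s=load("scene0.pkl");R={}
for n,d,roi in(("top",t,(250,160,345,215)),("scene",s,(240,185,325,238))):
    H=hsv(d);h,sa,v=cv2.split(H)
    gr=((sa<60)&(v>70)).astype(np.uint8)
    for c,st,l in blobs(gr,roi,4):
        r=cv2.minAreaRect(np.argwhere(l)[:,::-1].astype(np.float32));print(n,"grey",c,st,r, H[l].mean(0))
    red=(((h<8)|(h>172))&(sa>130)).astype(np.uint8)
    for c,st,l in blobs(red,roi,30):
        r=cv2.minAreaRect(np.argwhere(l)[:,::-1].astype(np.float32));print(n,"red",c,st,r)
h,sa,v=cv2.split(hsv(t))
for c,st,l in blobs(((h>22)&(h<36)&(sa>150)).astype(np.uint8),(365,155,412,192),3):
    print("yel",c,st,plane(t,c,.1),hsv(t)[l].mean(0))
for c,st,l in blobs((v<110).astype(np.uint8),(365,155,412,192),2): print("dark",c,st,plane(t,c,.064))
print("hole",plane(t,(288.2,186.4),.076))
# white dot at the hole by weighted brightness of blue channel
for n,d,(x,y) in(("top",t,(288,186)),("scene",s,(278,203))):
    p=d["pixels"][y-5:y+6,x-5:x+6,1].astype(int);print(n);print(p)
E
```

```text
top grey [328.5359 182.2956] [324 164  10  37 362] ((328.5, 182.0), (36.0, 9.0), 90.0) [ 18.8923  24.9116 146.5083]
top grey [258.5    173.7143] [257 172   4   4  14] ((258.5, 173.5), (3.0, 3.0), 90.0) [ 11.2857  37.6429 165.8571]
top grey [297.6154 174.7692] [296 173   4   4  13] ((297.5, 174.5), (3.0, 3.0), 90.0) [ 10.6154  36.0769 169.8462]
top grey [309.3868 185.75  ] [300 180  20  12 212] ((309.5, 185.5), (11.0, 19.0), 90.0) [ 18.3962  12.4811 210.033 ]
top grey [288. 186.] [287 185   3   3   9] ((288.0, 186.0), (2.0, 2.0), 90.0) [ 14.8889  19.4444 219.3333]
top grey [257.5    203.7143] [256 202   4   4  14] ((257.5, 203.5), (3.0, 3.0), 90.0) [  8.7143  31.5    172.6429]
top grey [328.7143 203.5714] [327 203   4   2   7] ((328.5, 203.5), (1.0, 3.0), 90.0) [ 10.1429  43.2857 111.8571]
top grey [296.6364 205.0909] [295 204   4   3  11] ((296.5, 205.0), (2.0, 3.0), 90.0) [  9.5455  31.2727 153.4545]
top grey [303.  212.8] [302 211   3   4   5] ((302.6000061035156, 212.8000030517578), (3.1622774600982666, 1.8973664045333862), 71.56504821777344) [ 15.   52.4 155. ]
top red [322.5489 
[... 1473 characters left out ...]
5  85 122 126  94  85  85  83  84]
 [ 84  85  86  85  85  86  85  84  84  84  83]
 [ 84  85  84  86  85  84  85  83  84  83  83]
 [ 85  86  85  85  85  86  84  84  84  83  83]]
scene
[[ 37  44  70 115 147 162 169 173 175 181 184]
 [ 37  38  38  48  72 111 151 170 177 178 179]
 [ 37  36  35  35  38  53  90 145 171 182 188]
 [ 36  36  37  36  34  37  43  73 121 165 185]
 [ 36  34  35  34  34  34  36  39  50  79 129]
 [ 36  35  35  33  36  36  35  36  36  39  57]
 [ 36  36  35  36  53  65  53  36  36  36  36]
 [ 37  37  37  53  96 120  91  45  35  35  35]
 [ 35  35  38  61  98 114  80  44  36  36  37]
 [ 29  34  37  40  47  50  43  36  34  34  35]
 [ 24  29  32  34  35  33  35  35  33  34  36]]
```

```bash
python3 - <<'E'
from h import *
np.set_printoptions(precision=4,suppress=True)
t=load("top0.pkl");s=load("scene0.pkl")
def cen(d,x,y,r,base): 
    p=np.clip(d["pixels"][y-r:y+r+1,x-r:x+r+1,1].astype(float)-base,0,None)
    g=np.mgrid[-r:r+1,-r:r+1];return x+(p*g[1]).sum()/p.sum(),y+(p*g[0]).sum()/p.sum()
a=cen(t,288,186,3,88);b=cen(s,278,206,3,40)
print("hole",a,b,tri(t,a,s,b),plane(t,a,.076),plane(s,b,.076))
# plate bolts at z~.008, yaw
B=np.array([plane(t,c,.01)[:2] for c in((258.5,173.7),(297.6,174.8),(257.5,203.7),(296.6,205.1))])
print(B); print([np.degrees(np.arctan2(*(v[::-1]))) for v in (B[1]-B[0],B[3]-B[2],B[0]-B[2],B[1]-B[3])])
print("roller top ends z.135",plane(t,(328.5,164),.13),plane(t,(328.5,182.3),.135),plane(t,(328.5,200.5),.13))
print("arm strip edges z.07",[plane(t,u,.07) for u in((301,180),(319,180),(301,191),(319,191))])
for c in ((0,1,2)): print(t["pixels"][178:195,298:323,1]) if c==0 else 0
print("yel");print(hsv(t)[164:178,386:400,1]);print(hsv(t)[164:178,386:400,0])
E
```

```text
hole (np.float64(287.81101813110183), np.float64(185.91771269177127)) (np.float64(277.83720930232556), np.float64(205.39323467230443)) (array([ 0.516 , -0.0579,  0.0736]), np.float64(0.0011432086193494616)) [ 0.5151 -0.0574  0.076 ] [ 0.5143 -0.06    0.076 ]
[[ 0.5705  0.0332]
 [ 0.5637 -0.0948]
 [ 0.4712  0.0384]
 [ 0.4638 -0.0878]]
[np.float64(-93.00931908926472), np.float64(-93.37261432149612), np.float64(-3.0270984507863887), np.float64(-4.009662982179356)]
roller top ends z.135 [ 0.5686 -0.1773  0.13  ] [ 0.5121 -0.1735  0.135 ] [ 0.4589 -0.1716  0.13  ]
arm strip edges z.07 [array([ 0.534 , -0.0994,  0.07  ]), array([ 0.5327, -0.1553,  0.07  ]), array([ 0.4993, -0.098 ,  0.07  ]), array([ 0.498 , -0.1537,  0.07  ])]
[[ 82  88  87 188 196 200 203 201 206 207 204 208 186 186 184 181 182 182
  180 129 111  82  79  76  68]
 [ 85  86  87 149 156 158 157 200 207 211 210 213 190 186 184 182 185 185
  185 131 111  81  80  79  68]
 [ 83  85 122 165 171 171 170 189 177 179 179 183 164 161 160 160 162 147
  143 123 111  78  75  73  66]
 [ 83  84 169 218 219 220 220 221 218 218 219 218 216
[... 2179 characters left out ...]
  78  79]
 [ 71  76  75  76  70  73  75  78  75  76  80  79  80  82]]
[[21 23 25 25 25 25 26 26 25 25 25 24 25 25]
 [25 25 25 25 25 25 25 25 25 25 24 25 26 26]
 [25 25 25 25 25 25 25 24 25 26 26 27 27 26]
 [25 25 25 25 17 17 25 26 24 25 26 27 26 25]
 [25 24 25 17 14 14 21 24 29 29 29 26 19 19]
 [25 25 26 14 17 18 22 28 30 30 30 24 14 14]
 [26 26 24 15 21 25 23 28 30 30 30 24 20 14]
 [26 26 21 21 25 24 22 24 30 30 30 25 26 22]
 [25 20 18 23 24 23 24 24 26 27 28 27 28 27]
 [20 18 17 22 22 25 25 26 26 27 28 28 28 28]
 [18 18 17 21 22 24 27 23 28 28 27 28 27 27]
 [19 19 18 18 17 19 22 27 27 27 27 27 26 26]
 [24 20 20 20 26 27 26 27 27 26 26 26 25 25]
 [27 25 26 26 27 26 26 25 26 26 25 25 24 23]]
```

Request:
{"op": "move_arm", "data": {"steps": [0, 0, -0.054, 0.351, 0.378, -0.04, 0.4, 0, 0, -0.054, 0.351, 0.378, -0.04, 0.4, 0, 0, -0.054, 0.351, 0.378, -0.04, 0.4, 0, 0, -0.054, 0.351, 0.378, -0.04, 0.4, 0, 0, -0.054, 0.351, 0.378, -0.04, 0.4, 0, 0, -0.054, 0.351, 0.378, -0.04, 0.4, 0, 0, -0.054, 0.351, 0.378, -0.04, 0.4, 0, 0, -0.054, 0.351, 0.378, -0.04, 0.4, 0, 0, -0.054, 0.351, 0.378, -0.04, 0.4, 0, 0, -0.054, 0.351, 0.378, -0.04, 0.4], "squeeze": 60}}

```text
clock: 1.1
position: [0.4994, -0.1868, 0.2095]
ee_rot: [0.0, 1.0, -0.028, -0.0]
contact_force: [0.4, -1.1, -0.1]
width: 0.0595
gripper_force: 0.0
```

```bash
python3 - <<'E'
from h import *
from rig import manip
np.set_printoptions(precision=4,suppress=True)
print(manip.get_state()["position"])
for n in("scene","top"):
    d=manip.get_image(n);pickle.dump(d,open(n+"1.pkl","wb"))
s=load("scene1.pkl")["pixels"];t=load("top1.pkl")["pixels"]
print(manip.get_state()["position"])
a=cv2.resize(s[160:260,230:400],None,fx=4.6,fy=4.6,interpolation=cv2.INTER_CUBIC);cv2.imwrite("pics/s1.png",a)
E
```

```text
[ 0.4994 -0.1868  0.2095]
[ 0.5015 -0.1837  0.2089]
```

View pics/s1.png

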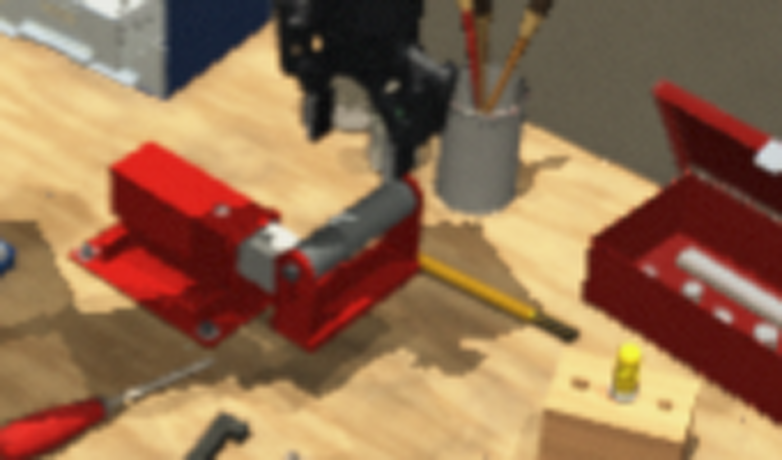

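The pin handle's top face is at about scene pixel (366.5,236), and the handle stands upright in the block. The roller runs from about (297,216) to (317,201), and the gripper is above and slightly behind it.

```bash
python3 - <<'E'
from h import *
np.set_printoptions(precision=4,suppress=True)
t0=load("top0.pkl");t=load("top1.pkl");s=load("scene1.pkl")
h,sa,v=cv2.split(hsv(s))
for c,st,l in blobs(((h>24)&(h<34)&(sa>170)).astype(np.uint8),(360,230,374,252),3):
    print("scene yel",c,st); 
print(sa[233:250,360:373]);print(v[233:250,360:373])
print("pin top",tri(t0,(394.8,169.8),s,(366.6,236.4)))
print("roller near end",tri(t0,(328.5,200.5),s,(297.4,216.1)))
# block holes dark, z .064, in both views
g=s["pixels"][:,:,1]
for c,x,y in(("L",126.,83.),): pass
H=lambda x,y:((x+.5)/4.6-.5+230,(y+.5)/4.6-.5+160)
T=lambda x,y:((x+.5)/4.4-.5+245,(y+.5)/4.4-.5+150)
print("holeA",tri(t0,T(606,115),s,H(579,384)),"holeB",tri(t0,T(680,87),s,H(664,404)))
E
```

```text
scene yel [366.1 238.8] [364 235   5   8  30]
[[108 104 103 103 105 105 109 111 114 131 160 194 210]
 [114 110 106 105 111 120 127 125 119 117 130 141 169]
 [117 113 112 112 134 160 176 175 152 118 108 113 134]
 [115 118 118 119 162 192 191 192 183 127 108 106 114]
 [113 114 115 126 177 204 193 192 192 143 111 103 105]
 [106 105 110 132 177 211 212 213 202 143 112 102 104]
 [103 103 106 134 182 213 219 215 195 136 111 107 104]
 [100 101 106 144 199 215 214 217 186 119 106 106 107]
 [ 98  98 106 146 201 214 214 213 178 117 103 100 101]
 [ 99  98  98 144 204 214 217 214 173 116 103 102 103]
 [107 105  93 135 205 216 216 207 155 112 102 101 101]
 [118 117  86 112 182 201 201 182 125 105  96  97  99]
 [116 117  92  89 112 123 127 103 101 105 100  97  98]
 [106 113 120  89  50  60  57  59  98 102 102 101 104]
 [100 101 112 110  97  90  87  98  99  97  97 101 111]
 [107 104 103 102 100  99  96  97  95  93  94  94 102]
 [108 109 109 107 103 100  98  97  97  95  94  95  97]]
[[236 237 237 236 235 234 233 230 226 179 123 100  90]
 [233 235 236 236 233 235 237 237 235 227 187 159 119]
 [231 23
[... 440 characters left out ...]
3 233 170 169 168 170 166 181 237 244 245 245]
 [243 241 213 161 164 166 165 157 175 236 244 245 245]
 [244 241 196 158 185 180 177 171 199 239 244 245 245]
 [245 243 211 180 187 188 183 194 228 242 245 245 243]
 [244 244 242 231 206 196 197 217 239 244 245 244 240]
 [245 245 245 244 242 242 242 243 244 245 245 244 240]
 [244 244 245 245 245 245 245 245 245 245 245 245 243]]
pin top (array([ 0.5526, -0.3821,  0.102 ]), np.float64(0.00015645944716391328))
roller near end (array([ 0.4633, -0.1759,  0.1245]), np.float64(0.009685016192565683))
holeA (array([ 0.5424, -0.3542,  0.0639]), np.float64(0.0010823384508787178)) holeB (array([ 0.5617, -0.4083,  0.0651]), np.float64(1.53847700573682e-05))
```

Request:
{"op": "move_arm", "data": {"steps": [0, 0, 0, 0, 0, -0.01, 0.4, 0, 0, 0, 0, 0, -0.02, 0.4, 0, 0, 0, 0, 0, -0.02, 0.4, 0, 0, 0, 0, 0, -0.02, 0.4, 0, 0, 0, 0, 0, -0.02, 0.4, 0, 0, 0, 0, 0, -0.02, 0.4, 0, 0, 0, 0, 0, -0.02, 0.4, 0, 0, 0, 0, 0, -0.02, 0.4, 0, 0, 0, 0, 0, -0.02, 0.4, 0, 0, 0, 0, 0, -0.02, 0.4]}}

```text
clock: 2.2
position: [0.4985, -0.1886, 0.1899]
ee_rot: [0.0, 1.0, -0.028, 0.0]
contact_force: [0.5, -0.2, -0.5]
width: 0.0599
gripper_force: 0.0
```

Request:
{"op": "move_arm", "data": {"steps": [0, 0, 0, 0.0135, 0.0145, 0, 0.4, 0, 0, 0, 0.0135, 0.0145, 0, 0.4, 0, 0, 0, 0.0135, 0.0145, -0.02, 0.4, 0, 0, 0, 0.0135, 0.0145, -0.035, 0.4, 0, 0, 0, 0.0135, 0.0145, -0.05, 0.4, 0, 0, 0, 0.0135, 0.0145, -0.06, 0.4, 0, 0, 0, 0.0135, 0.0145, -0.066, 0.4, 0, 0, 0, 0.0135, 0.0145, -0.066, 0.4, 0, 0, 0, 0.0135, 0.0145, -0.066, 0.4, 0, 0, 0, 0.0135, 0.0145, -0.066, 0.4]}}

```text
clock: 3.2
position: [0.5124, -0.1744, 0.1245]
ee_rot: [0.0, 1.0, -0.028, 0.001]
contact_force: [-0.2, -0.0, -0.7]
width: 0.06
gripper_force: 0.0
```

Request:
{"op": "move_arm", "data": {"steps": [0, 0, 0, 0, 0, 0, -0.6, 0, 0, 0, 0, 0, 0, -0.6, 0, 0, 0, 0, 0, 0, -0.6, 0, 0, 0, 0, 0, 0, -0.6, 0, 0, 0, 0, 0, 0, -0.6, 0, 0, 0, 0, 0, 0, -0.6, 0, 0, 0, 0, 0, 0, -0.6, 0, 0, 0, 0, 0, 0, -0.6, 0, 0, 0, 0, 0, 0, -0.6, 0, 0, 0, 0, 0, 0, -0.6], "squeeze": 60}}

```text
clock: 4.2
position: [0.5122, -0.1751, 0.1247]
ee_rot: [0.001, 1.0, -0.028, 0.0]
contact_force: [-1.8, -2.4, 5.9]
width: 0.0281
gripper_force: 59.4
```

Request:
{"op": "move_arm", "data": {"steps": [0, 0, 0, 0, 0, 0, 0, 0, 0, 0, 0, 0, 0, 0, 0, 0, 0, 0, 0, -0.003, 0, 0, 0, 0, 0, 0, -0.006, 0, 0, 0, 0, 0, 0, -0.006, 0, 0, 0, 0, 0, 0, -0.006, -0.6, 0, 0, 0, 0, 0, -0.006, -0.6, 0, 0, 0, 0, 0, -0.006, -0.6, 0, 0, 0, 0, 0, -0.006, -0.6, 0, 0, 0, 0, 0, -0.006, -0.6], "squeeze": 60}}

```text
clock: 5.2
position: [0.5118, -0.1744, 0.1178]
ee_rot: [0.0, 1.0, -0.028, -0.0]
contact_force: [-1.0, -2.0, -0.4]
width: 0.0283
gripper_force: 59.2
```

Request:
{"op": "move_arm", "data": {"steps": [0, 0, 0, -0.0003, -0.005, 0, -0.6, 0, 0, 0, -0.0006, -0.01, 0, -0.6, 0, 0, 0, -0.0009, -0.016, 0, -0.6, 0, 0, 0, -0.0012, -0.022, 0, -0.6, 0, 0, 0, -0.0016, -0.028, 0, -0.6, 0, 0, 0, -0.0019, -0.034, 0, -0.6, 0, 0, 0, -0.0022, -0.04, 0, -0.6, 0, 0, 0, -0.0025, -0.044, 0, -0.6, 0, 0, 0, -0.0027, -0.048, 0, -0.6, 0, 0, 0, -0.0028, -0.05, 0, -0.6]}}

```text
clock: 6.2
position: [0.5092, -0.2217, 0.1178]
ee_rot: [-0.003, 1.0, -0.028, -0.0]
contact_force: [0.4, 6.5, 2.1]
width: 0.0283
gripper_force: 59.6
```

Request:
{"op": "move_arm", "data": {"steps": [0, 0, 0, -0.0001, -0.0015, 0, -0.6, 0, 0, 0, -0.0002, -0.003, 0, -0.6, 0, 0, 0, -0.0002, -0.0045, 0, -0.6, 0, 0, 0, -0.0003, -0.006, 0, -0.6, 0, 0, 0, -0.0004, -0.0075, 0, -0.6, 0, 0, 0, -0.0005, -0.009, 0, -0.6, 0, 0, 0, -0.0005, -0.009, 0, -0.6, 0, 0, 0, -0.0005, -0.009, 0, -0.6, 0, 0, 0, -0.0005, -0.009, 0, -0.6, 0, 0, 0, -0.0005, -0.009, 0, -0.6]}}

```text
clock: 7.2
position: [0.5087, -0.2307, 0.1178]
ee_rot: [-0.002, 1.0, -0.028, -0.0]
contact_force: [0.4, 6.4, 2.2]
width: 0.0287
gripper_force: 59.6
```

Request:
{"op": "move_arm", "data": {"steps": [0, 0, 0, 0, -0.001, 0, -0.6, 0, 0, 0, -0.0001, -0.002, 0, -0.6, 0, 0, 0, -0.0002, -0.003, 0, -0.6, 0, 0, 0, -0.0002, -0.004, 0, -0.6, 0, 0, 0, -0.0003, -0.005, 0, -0.6, 0, 0, 0, -0.0003, -0.006, 0, -0.6, 0, 0, 0, -0.0003, -0.006, 0, -0.6, 0, 0, 0, -0.0003, -0.006, 0, -0.6, 0, 0, 0, -0.0003, -0.006, 0, -0.6, 0, 0, 0, -0.0003, -0.006, 0, -0.6]}}

```text
clock: 8.2
position: [0.5086, -0.2313, 0.1178]
ee_rot: [-0.007, 1.0, -0.029, -0.0]
contact_force: [2.7, 18.2, 5.4]
width: 0.0281
gripper_force: 60.2
```

Request:
{"op": "move_arm", "data": {"steps": [0, 0, 0, 0.0003, 0.006, 0, -0.6, 0, 0, 0, 0.0006, 0.012, 0, -0.6, 0, 0, 0, 0.0009, 0.018, 0, -0.6, 0, 0, 0, 0.0012, 0.024, 0, -0.6, 0, 0, 0, 0.0015, 0.028, 0, -0.6, 0, 0, 0, 0.0017, 0.032, 0, -0.6, 0, 0, 0, 0.0018, 0.034, 0, -0.6, 0, 0, 0, 0.0018, 0.034, 0, -0.6, 0, 0, 0, 0.0018, 0.034, 0, -0.6, 0, 0, 0, 0.0018, 0.034, 0, -0.6]}}

```text
clock: 9.2
position: [0.51, -0.2071, 0.1179]
ee_rot: [0.002, 1.0, -0.028, -0.0]
contact_force: [-1.7, -4.9, -0.8]
width: 0.0282
gripper_force: 59.7
```

Request:
{"op": "move_arm", "data": {"steps": [0, 0, 0, 0.001, 0.001, 0, -0.6, 0, 0, 0, 0.002, 0.001, 0, -0.6, 0, 0, 0, 0.003, 0.001, 0, -0.6, 0, 0, 0, 0.004, 0.001, 0, -0.6, 0, 0, 0, 0.005, 0.001, 0, -0.6, 0, 0, 0, 0.006, 0.001, 0, -0.6, 0, 0, 0, 0.007, 0.001, 0, -0.6, 0, 0, 0, 0.007, 0.001, 0, -0.6, 0, 0, 0, 0.007, 0.001, 0, -0.6, 0, 0, 0, 0.007, 0.001, 0, -0.6]}}

```text
clock: 10.2
position: [0.5104, -0.2052, 0.1177]
ee_rot: [0.001, 1.0, -0.027, -0.007]
contact_force: [-15.9, -4.1, 10.0]
width: 0.0283
gripper_force: 60.7
```

Request:
{"op": "move_arm", "data": {"steps": [0, 0, 0, -0.004, 0, 0, -0.6, 0, 0, 0, -0.008, 0, 0, -0.6, 0, 0, 0, -0.011, 0, 0, -0.6, 0, 0, 0, -0.013, 0, 0, -0.6, 0, 0, 0, -0.015, 0, 0, -0.6, 0, 0, 0, -0.017, 0, 0, -0.6, 0, 0, 0, -0.019, 0, 0, -0.6, 0, 0, 0, -0.021, 0, 0, -0.6, 0, 0, 0, -0.021, 0, 0, -0.6, 0, 0, 0, -0.021, 0, 0, -0.6]}}

```text
clock: 11.2
position: [0.5012, -0.2048, 0.118]
ee_rot: [0.001, 1.0, -0.028, 0.005]
contact_force: [10.4, -0.4, -9.0]
width: 0.0281
gripper_force: 60.1
```

Request:
{"op": "move_arm", "data": {"steps": [0, 0, 0, -0.001, 0, 0, -0.6, 0, 0, 0, -0.002, 0, 0, -0.6, 0, 0, 0, -0.003, 0, 0, -0.6, 0, 0, 0, -0.003, 0, 0, -0.6, 0, 0, 0, -0.003, 0, 0, -0.6, 0, 0, 0, -0.003, 0, 0, -0.6, 0, 0, 0, -0.003, 0, 0, -0.6, 0, 0, 0, -0.003, 0, 0, -0.6, 0, 0, 0, -0.003, 0, 0, -0.6, 0, 0, 0, -0.003, 0, 0, -0.6]}}

```text
clock: 12.2
position: [0.5011, -0.2049, 0.118]
ee_rot: [0.001, 1.0, -0.029, 0.008]
contact_force: [16.7, 0.6, -12.5]
width: 0.0284
gripper_force: 60.2
```

Request:
{"op": "move_arm", "data": {"steps": [0, 0, 0, 0.004, 0, 0, -0.6, 0, 0, 0, 0.008, 0, 0, -0.6, 0, 0, 0, 0.012, 0, 0, -0.6, 0, 0, 0, 0.014, 0, 0, -0.6, 0, 0, 0, 0.0155, 0, 0, -0.6, 0, 0, 0, 0.0165, 0, 0, -0.6, 0, 0, 0, 0.0165, -0.0015, 0, -0.6, 0, 0, 0, 0.0165, -0.003, 0, -0.6, 0, 0, 0, 0.0165, -0.0038, 0, -0.6, 0, 0, 0, 0.0165, -0.0038, 0, -0.6]}}

```text
clock: 13.2
position: [0.5063, -0.2051, 0.1178]
ee_rot: [-0.003, 1.0, -0.028, -0.004]
contact_force: [-5.2, 5.0, 5.8]
width: 0.0283
gripper_force: 62.1
```

Request:
{"op": "move_arm", "data": {"steps": [0, 0, 0, -0.001, -0.0005, 0, -0.6, 0, 0, 0, -0.002, -0.001, 0, -0.6, 0, 0, 0, -0.003, -0.001, 0, -0.6, 0, 0, 0, -0.003, -0.0015, 0, -0.6, 0, 0, 0, -0.003, -0.0015, 0, -0.6, 0, 0, 0, -0.003, -0.0015, 0, -0.6, 0, 0, 0, -0.003, -0.0015, 0, -0.6, 0, 0, 0, -0.003, -0.0015, 0, -0.6, 0, 0, 0, -0.003, -0.0015, 0, -0.6, 0, 0, 0, -0.003, -0.0015, 0, -0.6]}}

```text
clock: 14.2
position: [0.5061, -0.2065, 0.1178]
ee_rot: [-0.003, 1.0, -0.028, -0.001]
contact_force: [0.4, 6.0, 2.2]
width: 0.0282
gripper_force: 61.7
```

Request:
{"op": "move_arm", "data": {"steps": [0, 0, 0, 0, 0.0015, 0, -0.6, 0, 0, 0, 0, 0.0028, 0, -0.6, 0, 0, 0, 0, 0.0028, 0, 0.2, 0, 0, 0, 0, 0.0028, 0, 0.2, 0, 0, 0, 0, 0.0028, 0, 0.2, 0, 0, 0, 0, 0.0028, 0, 0.2, 0, 0, 0, 0, 0.0028, 0.03, 0.2, 0, 0, 0, 0, 0.0028, 0.07, 0.2, 0, 0, 0, 0, 0.0028, 0.1, 0.2, 0, 0, 0, 0, 0.0028, 0.1, 0.2]}}

```text
clock: 15.2
position: [0.5093, -0.2081, 0.2227]
ee_rot: [0.002, 1.0, -0.028, 0.005]
contact_force: [0.0, 0.4, -0.1]
width: 0.0511
gripper_force: 0.0
```

Request:
{"op": "move_arm", "data": {"steps": [0, 0, 0, 0.012, -0.05, 0, 0.2, 0, 0, 0, 0.024, -0.1, 0, 0.2, 0, 0, 0, 0.036, -0.15, -0.03, 0.2, 0, 0, 0, 0.043, -0.174, -0.06, 0.2, 0, 0, 0, 0.043, -0.174, -0.08, 0.2, 0, 0, 0, 0.043, -0.174, -0.08, 0.2, 0, 0, 0, 0.043, -0.174, -0.08, 0.2, 0, 0, 0, 0.043, -0.174, -0.08, 0.2, 0, 0, 0, 0.043, -0.174, -0.08, 0.2, 0, 0, 0, 0.043, -0.174, -0.08, 0.2]}}

```text
clock: 16.2
position: [0.5502, -0.3804, 0.1396]
ee_rot: [0.001, 1.0, -0.027, 0.001]
contact_force: [-0.1, -0.1, -0.8]
width: 0.0516
gripper_force: 0.0
```

```bash
python3 - <<'E'
from h import *
from rig import manip
np.set_printoptions(precision=4,suppress=True)
for n in("scene","top"):
    d=manip.get_image(n);pickle.dump(d,open(n+"2.pkl","wb"))
print(manip.get_state()["position"],manip.get_state()["ee_rot"])
s=load("scene2.pkl")["pixels"];t=load("top2.pkl")["pixels"]
a=cv2.resize(s[180:260,245:385],None,fx=4.6,fy=4.6,interpolation=cv2.INTER_CUBIC)
b=cv2.resize(t[155:205,270:410],None,fx=4.6,fy=4.6,interpolation=cv2.INTER_CUBIC)
cv2.imwrite("pics/s2.png",np.vstack([a,b]))
E
```

```text
[ 0.55   -0.3804  0.139 ] [ 0.0006  0.9996 -0.0275  0.0007]
```

View pics/s2.png

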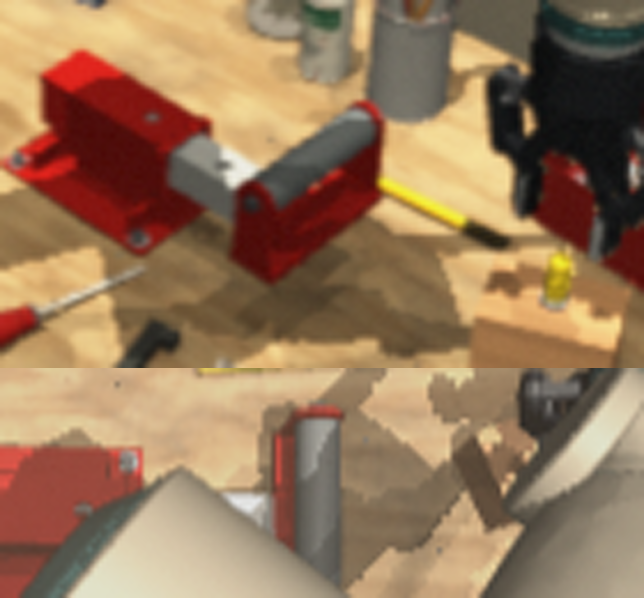

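The arm is drawn out, and its other hole is visible beyond the sleeve mouth at crop (225,165). The sleeve hole at (152,117) now reads dark. The pin is untouched at (558,275), and the gripper hangs above and behind it.

Request:
{"op": "move_arm", "data": {"steps": [0, 0, 0, 0.0023, -0.0013, 0, 0.2, 0, 0, 0, 0.0023, -0.0013, -0.01, 0.2, 0, 0, 0, 0.0023, -0.0013, -0.025, 0.2, 0, 0, 0, 0.0023, -0.0013, -0.04, 0.2, 0, 0, 0, 0.0023, -0.0013, -0.049, 0.2, 0, 0, 0, 0.0023, -0.0013, -0.049, 0.2, 0, 0, 0, 0.0023, -0.0013, -0.049, -0.3, 0, 0, 0, 0.0023, -0.0013, -0.049, -0.9, 0, 0, 0, 0.0023, -0.0013, -0.049, -0.9, 0, 0, 0, 0.0023, -0.0013, -0.049, -0.9], "squeeze": 40}}

```text
clock: 17.3
position: [0.5524, -0.3823, 0.0898]
ee_rot: [0.001, 1.0, -0.028, 0.001]
contact_force: [-0.4, 0.5, 1.8]
width: 0.0149
gripper_force: 39.1
```

Request:
{"op": "move_arm", "data": {"steps": [0, 0, 0, 0, 0, 0, -0.9, 0, 0, 0, 0, 0, 0, -0.9, 0, 0, 0, 0, 0, 0, -0.9, 0, 0, 0, 0, 0, 0, -0.9, 0, 0, 0, 0, 0, 0, -0.9, 0, 0, 0, 0, 0, 0, -0.9, 0, 0, 0, 0, 0, 0, -0.9, 0, 0, 0, 0, 0, 0, -0.9, 0, 0, 0, 0, 0, 0, -0.9, 0, 0, 0, 0, 0, 0, -0.9]}}

```text
clock: 18.3
position: [0.5525, -0.3823, 0.0898]
ee_rot: [0.001, 1.0, -0.028, 0.001]
contact_force: [-0.3, 0.1, 6.0]
width: 0.0147
gripper_force: 39.5
```

Request:
{"op": "move_arm", "data": {"steps": [0, 0, 0, 0, 0, 0.01, -0.9, 0, 0, 0, 0, 0, 0.025, -0.9, 0, 0, 0, 0, 0, 0.04, -0.9, 0, 0, 0, 0, 0, 0.06, -0.9, 0, 0, 0, 0, 0, 0.08, -0.9, 0, 0, 0, 0, 0, 0.1, -0.9, 0, 0, 0, 0, 0, 0.125, -0.9, 0, 0, 0, 0, 0, 0.15, -0.9, 0, 0, 0, 0, 0, 0.16, -0.9, 0, 0, 0, 0, 0, 0.16, -0.9]}}

```text
clock: 19.3
position: [0.5523, -0.3823, 0.2503]
ee_rot: [0.001, 1.0, -0.028, 0.001]
contact_force: [-0.7, -0.0, -1.9]
width: 0.0147
gripper_force: 39.2
```

Request:
{"op": "move_arm", "data": {"steps": [0, 0, 0, -0.0045, -0.04, 0, -0.9, 0, 0, 0, -0.009, 0.04, 0, -0.9, 0, 0, 0, -0.0135, 0.09, 0, -0.9, 0, 0, 0, -0.018, 0.14, 0, -0.9, 0, 0, 0, -0.0225, 0.185, 0, -0.9, 0, 0, 0, -0.027, 0.23, 0, -0.9, 0, 0, 0, -0.0315, 0.27, 0, -0.9, 0, 0, 0, -0.036, 0.3, 0, -0.9, 0, 0, 0, -0.037, 0.3246, 0, -0.9, 0, 0, 0, -0.037, 0.3246, 0, -0.9]}}

```text
clock: 20.3
position: [0.5131, -0.0538, 0.2473]
ee_rot: [-0.001, 1.0, -0.026, -0.002]
contact_force: [0.5, -0.3, -2.0]
width: 0.0145
gripper_force: 39.6
```

Request:
{"op": "move_arm", "data": {"steps": [0, 0, 0, 0, 0, -0.01, -0.9, 0, 0, 0, 0, 0, -0.03, -0.9, 0, 0, 0, 0, 0, -0.05, -0.9, 0, 0, 0, 0, 0, -0.065, -0.9, 0, 0, 0, 0, 0, -0.077, -0.9, 0, 0, 0, 0, 0, -0.077, -0.9, 0, 0, 0, 0, 0, -0.077, -0.9, 0, 0, 0, 0, 0, -0.077, -0.9, 0, 0, 0, 0, 0, -0.077, -0.9, 0, 0, 0, 0, 0, -0.077, -0.9]}}

```text
clock: 21.3
position: [0.5153, -0.0574, 0.1725]
ee_rot: [0.0, 1.0, -0.028, 0.001]
contact_force: [0.6, 0.0, -1.4]
width: 0.0149
gripper_force: 39.6
```

```bash
python3 - <<'E'
from h import *
from rig import manip
np.set_printoptions(precision=4,suppress=True)
for n in("scene","top"):
    d=manip.get_image(n);pickle.dump(d,open(n+"3.pkl","wb"))
print(manip.get_state()["position"],manip.get_state()["ee_rot"])
s=load("scene3.pkl")["pixels"];t=load("top3.pkl")["pixels"]
a=cv2.resize(s[170:225,255:315],None,fx=8,fy=8,interpolation=cv2.INTER_CUBIC)
b=cv2.resize(t[165:210,265:305],None,fx=8,fy=8,interpolation=cv2.INTER_CUBIC)
b=cv2.copyMakeBorder(b,0,a.shape[0]-b.shape[0],0,0,cv2.BORDER_CONSTANT)
cv2.imwrite("pics/s3.png",np.hstack([a,b]))
E
```

```text
[ 0.5152 -0.0573  0.1723] [ 0.0002  0.9996 -0.0276  0.0005]
```

View pics/s3.png

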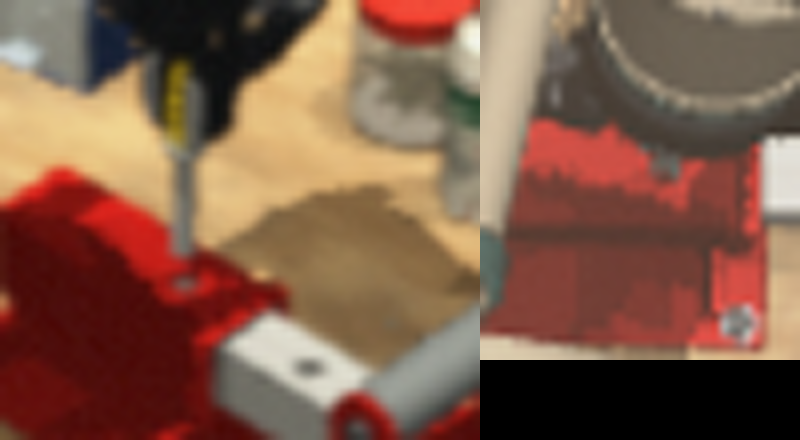

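The pin hangs straight above the sleeve. In the scene crop its tip is at (183,256) and the hole at (185,283), almost directly below it.

```bash
python3 - <<'E'
from h import *
np.set_printoptions(precision=4,suppress=True)
s=load("scene3.pkl");f=lambda x,y:((x+.5)/8-.5+255,(y+.5)/8-.5+170)
print("tip",plane(s,f(183,256),.0905),"hole",plane(s,f(185,283),.076))
print(s["pixels"][197:210,272:284,1])
E
```

```text
tip [ 0.5154 -0.0571  0.0905] hole [ 0.5158 -0.0581  0.076 ]
[[ 37  46  82 127 137 122 113 145 169 178 182 182]
 [ 31  33  39  64 106 120 112 145 166 172 176 178]
 [ 33  33  31  41  93 116 112 140 165 172 164 157]
 [ 31  31  32  41  90 115 106 102 139 158 136 116]
 [ 32  31  32  41  79 102  93  62  59  78  95 104]
 [ 30  30  30  32  43  54  47  27  19  25  41  69]
 [ 26  27  30  33  32  30  29  19  21  18  20  28]
 [ 21  24  29  26  30  42  43  31  27  24  18  21]
 [ 13  13  22  24  42  75  79  54  37  29  22  21]
 [ 13  13  21  25  35  52  54  41  29  20  18  19]
 [  9  14  12  22  24  27  25  22  17  18  14  19]
 [ 15  12  12  12  16  17  13  17  17  16  16  17]
 [ 11   9  13  11  10  12   9  13  18  17  12  22]]
```

Request:
{"op": "move_arm", "data": {"steps": [0, 0, 0, 0.0004, -0.0007, 0, -0.9, 0, 0, 0, 0.0004, -0.0007, -0.004, -0.9, 0, 0, 0, 0.0004, -0.0007, -0.008, -0.9, 0, 0, 0, 0.0004, -0.0007, -0.012, -0.9, 0, 0, 0, 0.0004, -0.0007, -0.014, -0.9, 0, 0, 0, 0.0004, -0.0007, -0.016, -0.9, 0, 0, 0, 0.0004, -0.0007, -0.018, -0.9, 0, 0, 0, 0.0004, -0.0007, -0.019, -0.9, 0, 0, 0, 0.0004, -0.0007, -0.019, -0.9, 0, 0, 0, 0.0004, -0.0007, -0.019, -0.9]}}

```text
clock: 22.4
position: [0.5154, -0.058, 0.153]
ee_rot: [0.0, 1.0, -0.028, 0.0]
contact_force: [0.1, -0.0, -1.6]
width: 0.0145
gripper_force: 39.6
```

Request:
{"op": "move_arm", "data": {"steps": [0, 0, 0, 0, 0, -0.001, -0.9, 0, 0, 0, 0, 0, -0.003, -0.9, 0, 0, 0, 0, 0, -0.005, -0.9, 0, 0, 0, 0, 0, -0.007, -0.9, 0, 0, 0, 0, 0, -0.009, -0.9, 0, 0, 0, 0, 0, -0.01, -0.9, 0, 0, 0, 0, 0, -0.01, -0.9, 0, 0, 0, 0, 0, -0.01, -0.9, 0, 0, 0, 0, 0, -0.01, -0.9, 0, 0, 0, 0, 0, -0.01, -0.9]}}

```text
clock: 23.4
position: [0.5154, -0.0581, 0.1429]
ee_rot: [0.0, 1.0, -0.028, 0.0]
contact_force: [0.4, -1.1, -1.9]
width: 0.0143
gripper_force: 39.5
```

Request:
{"op": "move_arm", "data": {"steps": [0, 0, 0, 0, 0, -0.003, -0.9, 0, 0, 0, 0, 0, -0.006, -0.9, 0, 0, 0, 0, 0, -0.009, -0.9, 0, 0, 0, 0, 0, -0.012, -0.9, 0, 0, 0, 0, 0, -0.015, -0.9, 0, 0, 0, 0, 0, -0.018, -0.9, 0, 0, 0, 0, 0, -0.02, -0.9, 0, 0, 0, 0, 0, -0.022, -0.9, 0, 0, 0, 0, 0, -0.024, -0.9, 0, 0, 0, 0, 0, -0.024, -0.9]}}

```text
clock: 24.4
position: [0.5154, -0.0581, 0.1186]
ee_rot: [0.0, 1.0, -0.028, 0.0]
contact_force: [1.3, -1.5, -3.0]
width: 0.0149
gripper_force: 39.5
```

Request:
{"op": "move_arm", "data": {"steps": [0, 0, 0, 0, 0, -0.002, -0.9, 0, 0, 0, 0, 0, -0.004, -0.9, 0, 0, 0, 0, 0, -0.006, -0.9, 0, 0, 0, 0, 0, -0.008, -0.9, 0, 0, 0, 0, 0, -0.01, -0.9, 0, 0, 0, 0, 0, -0.012, -0.9, 0, 0, 0, 0, 0, -0.014, -0.9, 0, 0, 0, 0, 0, -0.015, -0.9, 0, 0, 0, 0, 0, -0.015, -0.9, 0, 0, 0, 0, 0, -0.015, -0.9]}}

```text
clock: 25.4
position: [0.5154, -0.0581, 0.1037]
ee_rot: [0.0, 1.0, -0.028, 0.0]
contact_force: [3.1, -1.0, -2.1]
width: 0.0147
gripper_force: 39.5
```

Tip is about 2 mm short of home, so I'll press gently until the force rises.

Request:
{"op": "move_arm", "data": {"steps": [0, 0, 0, 0, 0, -0.0005, -0.9, 0, 0, 0, 0, 0, -0.001, -0.9, 0, 0, 0, 0, 0, -0.0015, -0.9, 0, 0, 0, 0, 0, -0.002, -0.9, 0, 0, 0, 0, 0, -0.0025, -0.9, 0, 0, 0, 0, 0, -0.003, -0.9, 0, 0, 0, 0, 0, -0.0035, -0.9, 0, 0, 0, 0, 0, -0.0035, -0.9, 0, 0, 0, 0, 0, -0.0035, -0.9, 0, 0, 0, 0, 0, -0.0035, -0.9]}}

```text
clock: 26.4
position: [0.5156, -0.0581, 0.1017]
ee_rot: [0.0, 1.0, -0.028, 0.001]
contact_force: [-0.1, -1.2, 9.4]
width: 0.0152
gripper_force: 40.8
```

Request:
{"op": "move_arm", "data": {"steps": [0, 0, 0, 0, 0, 0.0015, -0.9, 0, 0, 0, 0, 0, 0.0015, 0, 0, 0, 0, 0, 0, 0.0015, 0, 0, 0, 0, 0, 0, 0.0015, 0, 0, 0, 0, 0, 0, 0.0015, 0, 0, 0, 0, 0, 0, 0.0015, 0, 0, 0, 0, 0, 0, 0.02, 0, 0, 0, 0, 0, 0, 0.05, 0, 0, 0, 0, 0, 0, 0.1, 0, 0, 0, 0, 0, 0, 0.14, 0]}}

```text
clock: 27.4
position: [0.5154, -0.058, 0.2424]
ee_rot: [0.0, 1.0, -0.028, 0.0]
contact_force: [2.3, -0.6, 0.0]
width: 0.0429
gripper_force: 0.0
```

Request:
{"op": "move_arm", "data": {"steps": [0, 0, 0, 0, 0.01, 0.04, 0, 0, 0, 0, -0.05, 0.05, 0.04, 0, 0, 0, 0, -0.1, 0.1, 0.04, 0, 0, 0, 0, -0.1, 0.15, 0.04, 0, 0, 0, 0, -0.1, 0.2, 0.04, 0, 0, 0, 0, -0.1, 0.25, 0.04, 0, 0, 0, 0, -0.1, 0.25, 0.04, 0, 0, 0, 0, -0.1, 0.25, 0.04, 0, 0, 0, 0, -0.1, 0.25, 0.04, 0, 0, 0, 0, -0.1, 0.25, 0.04, 0]}}

```text
clock: 28.4
position: [0.4153, 0.1911, 0.2802]
ee_rot: [0.0, 1.0, -0.028, -0.0]
contact_force: [0.3, 0.1, -0.4]
width: 0.0427
gripper_force: 0.0
```

```bash
python3 - <<'E'
from h import *
from rig import manip
np.set_printoptions(precision=4,suppress=True)
for n in("scene","top"):
    d=manip.get_image(n);pickle.dump(d,open(n+"4.pkl","wb"))
print(manip.get_state()["position"],manip.get_state()["contact_force"])
s=load("scene4.pkl")["pixels"];t=load("top4.pkl")["pixels"]
a=cv2.resize(s[170:245,240:340],None,fx=4,fy=4,interpolation=cv2.INTER_CUBIC)
b=cv2.resize(t[150:225,245:345],None,fx=4,fy=4,interpolation=cv2.INTER_CUBIC)
cv2.imwrite("pics/s4.png",np.hstack([a,b]))
E
```

```text
[0.4155 0.1909 0.2803] [-0.3147  1.0678  0.8406]
```

View pics/s4.png

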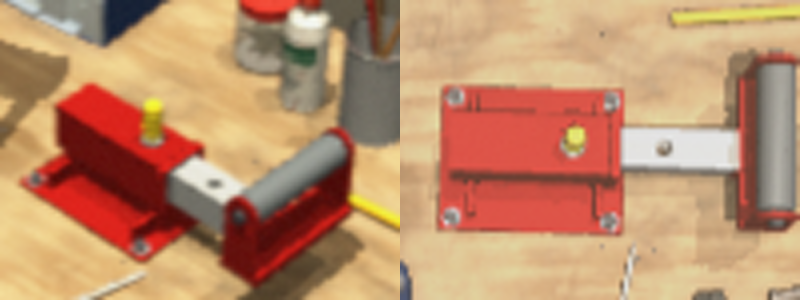

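The pin is home: its collar rests on the sleeve at scene crop (152,138) and top crop (573,145). The arm is extended and central, and the robot is clear.

```bash
python3 -c "
from rig import manip
print(manip.sign_off())"
```

```text
the job is handed in; nothing more can be done
None
```

The roller arm is at its extended setting and the pin is fully home, with about 9 N measured at the wrist as it seated. Everything is released, the loose tools were not touched, and the job was handed in at about 28.5 s.

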